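Probe check on the egg timer

ROBOT

A 7-joint arm with a two-finger parallel gripper is mounted at the origin on the work surface. World frame = base frame: x ahead of the robot, y to its left, z up, the work surface at z = 0. Lengths are in m, angles in rad, forces in N, time in s.
With the tool pointing down it reaches from about 0.4 to 0.85 m from the base axis. Payload 6.9 kg.
Tool frame: the origin (TCP) lies at the centre of the arm's flange, where the gripper is bolted on; the fingertips stand 173 mm ahead of it and the grasp point (between the pads) lies 155 mm ahead of it; z points along the fingers, x is the direction in which the jaws open and shut, and the axes are right-handed (so a half turn about z gives the same grasp; the last joint's range is limited). The gripper opens to 85 mm and grips with 20 to 120 N. Pads are 22 mm wide; open, the fingers measure 114 mm over their backs; the gripper's body (76 mm by 85 mm) begins 54 mm behind the grasp point. The pads swing forward as they close: fully open they stand 13 mm farther back than shut.
Start: joints at [1.264, 0.507, -0.238, 1.5, 0.126, 1.149, -0.155], TCP at [0.251, -0.573, 0.405] pointing down, gripper open.
Joint ranges: [-3.08, 3.08], [-0.24, 2.05], [-1.43, 1.35], [0, 2.5], [-1.52, 4.66], [0.17, 1.96], [-2.89, 2.89]. Speed limits (rad/s): [2.39, 2.39, 3.14, 3.14, 3.14, 3.14, 3.14].

INTERFACE

Orientations are given as a unit quaternion [w, x, y, z].
In Python, from cell import manip, imaging, workorder, models gives the robot as it stands.
- The arm moves only by the shell command python3 -m creep 'ROWS' [FORCE]. ROWS is text: rows parted by semicolons, each of 7 numbers parted by spaces: the shift along the tool's x, y, z in units of 500 mm (1.0 is 500 mm), then the turn, a rotation vector about the tool's x, y, z in units of 180 degrees (1.0 is 180 degrees), then the closure, from 0 (fully open) to 1 (shut). In form: x y z wx wy wz grip; .... A call has 1 to 12 rows; each row is the pose to reach, as a shift and turn from the pose commanded when the call began, along the tool's axes at that moment, turning the shorter way round; what a row does not reach only later rows make up. A row lasts 1/12 s, in which the tool goes at most 41.7 mm and 7.16 degrees, less where a joint would pass 70% of its speed; a pose out of reach is approached as far as the arm can. A call with a number of a shift or a turn outside -1 to 1 is refused whole. A call with a gripper value outside its range is refused whole. The fingers move at their own pace and stop on an object; FORCE is the grip in N (left out, the last holds). Time passes only in rows, so rows that repeat a pose let the fingers close. It gives the time, the measured TCP pose, the force and the opening at its end, in the units of the state.
- manip.observe(): the state, without advancing time (a new reading comes with each control period).
- imaging.grab_frame(name): name is "side" or "top"; returns a dict with "image" (480x640x3 uint8, red, green, blue), "K" (3x3 intrinsics, pixels), "eye" and "orientation" of the camera in the world. Camera axes: x right, y up, looking along -z (the intrinsics and any distortion apply to the point x, -y, -z); pixel columns grow to the right and rows downward; lengths in m; the calibration is good to about 2 mm. A picture is of the moment at which its call begins. There is no depth.
- workorder.job_done(): hands the job in, once; it reports no verdict.
Trained networks look in a picture, given as the dict that the camera call returned (one of the last four; its "shot" number tells which), for a name from the list of things; names that differ only in an ending like _2 or _b are one class to them, and where a whole thing is asked for, a point or a joint stands for the part that bears it (a point fixed in the world has none). Each returns a list of dicts, best first, with "score" (0 to 1); they miss things now and then, are a little off and sometimes report something else, mostly with a low value. They report only what shows in the picture. A call takes as long as a camera call. They do not tell look-alikes from the thing itself.
- models.spot_in(target, picture): "location" ([x, y, z] in m, in world coordinates, good to about 4 mm: the middle of the surface that is visible of it).
- models.spot_point(target, picture): "location" ([x, y, z] in m, in world coordinates, good to about 4 mm: a listed point, or the origin of a listed thing).
The state is a dict: "t": time; "q": joint angles; "joint_velocities": joint speeds; "effort": joint torques, N m; "ee_pos": TCP position; "ee_rot": TCP orientation; "wrist_force": force on the tool from outside, world axes, zero at the start; "torque": the same for the moment, N m; "gripper_width": finger opening in m.
Only numpy, scipy, OpenCV 4.12 (cv2) and the standard library are available. Lean on these libraries where they do the work, as an engineer would, in place of code of your own. Each camera call takes 0.05 s, during which the arm holds its last target. There are 200 camera calls.

TASK

Take the thin steel probe out of the cork of the six-sided glass jar and plug it fully home into the round socket on top of the egg timer. Then press the timer's spring lever half-way down, so that it lies level with its pad flush with the top of the little post beside it, keep it there for three seconds and finish while still holding it there with the fingers; never let it go right down to its stop (that wipes the timer) and do not press it before the probe is in. Leave the jar, cups, caddy, egg topper and shaker standing where they are.

Things in the scene. Friction and masses are not known exactly. Their poses are not given: they have to be found in the camera images.
- probe_grip (a point): Middle of the probe's black round grip (15 mm thick, 47 mm high), the point to grasp: 55 mm above the tip, 25 mm above the underside of the 20 mm wide, 3 mm thick steel collar below the grip. z runs up the probe. At the start the probe stands upright in the jar's cork, this point 103 mm above the sill; it lifts straight out. Fully home in the socket this point is 85 mm above the sill.
- probe_tip (a point): Tip of the probe's steel shaft (8 mm thick, 30 mm long below the collar, tapered foot), on its axis, 55 mm below probe_grip; z runs up the probe, which weighs about 40 g and is 80 mm long. Fully home means 30 mm below the mouth of the socket, with the collar on the timer's top. At the start 30 mm deep in the cork.
- socket (a point): Centre of the mouth of the round vertical socket on the timer's top, 60 mm above the sill: 10 mm wide with a 2 mm chamfer, 36 mm deep, for the 8 mm shaft. It is the only hole in the timer. z up, x and y along the timer's.
- timer: Faded blue egg timer, 110 (x) by 160 (y) by 60 mm high, fixed, within 0.35 rad of yaw 0. Origin under its centre, z up, x away from the robot to the dial on its far side. Socket at x 0, y 50. Lever along y -30, from its hinge at x 42, z 80 (two cheeks, 88 high) to -x, towards the robot. An upright steel post 6 mm thick at x -38, y -68, its top 84.5 mm above the sill.
- lever (a joint): Angle of the timer's spring lever in rad: 0 at rest (nose-up), 0.15 half-way (level, the pad's top flush with the post's top, 84.5 mm above the sill), 0.30 right down on its stop. At the pad the spring resists with about 3 N at the start, 6 N half-way, 9 N right down, and lifts the lever again when let go.
- lever_pad (a point): Centre of the top of the lever's grey pad (36 mm along the lever, 32 mm across, 9 mm thick), 80 mm from the hinge; press here from above. About 96.5 mm above the sill at rest; half-way is 12 mm lower, the stop 24 mm lower. x and y of the pad's centre stay within 1 mm through the travel.
- jar: Squat six-sided glass jar, 88 mm across its corners, with a round cork 58 mm wide whose top is 78 mm above the sill; the probe stands in the cork's middle. Loose, 0.75 kg. Origin at the centre of its underside. It stands either left or right of the timer.
- caddy: Steel tea caddy with a brass flip catch, 94 mm square and 110 mm high, loose; origin at the centre of its underside. It stands on the side of the timer where the jar is not. Leave alone.
- cup_egg: White egg cup holding an egg, 48 mm wide and 80 mm high in all, loose; origin under its centre. Leave alone.
- cup_empty: White empty egg cup, 52 mm wide, 55 mm high, loose; origin under its centre. Leave alone.
- topper: Brass egg topper: a bell 48 mm wide with a stem and lever grip, 95 mm high, loose; origin under the bell's centre. Stands beyond the timer. Leave alone.
- shaker: Glass salt shaker with steel cap, 40 mm wide, 68 mm high, loose, beyond the timer; origin under its centre. Leave alone.
Things that resemble listed ones, but are neither listed nor needed, are in the scene too. What is meant by the part that bears probe_grip is not orange or red, and is the larger of those in its own colour.

How it is judged:
On the way, in this order (a step that is already met when the one before it is completed fails the run):
1. the probe is fully home in the timer's socket, the lever still up (z of probe_tip in the frame of socket below -0.027 m and horizontal distance between probe_tip and socket below 0.004 m and angle between the z axis of probe_tip and the z axis of timer, either way round below 0.1 rad and value of joint lever below 0.05 rad), for 0.2 s.
2. the fingers hold the lever about half-way down for two seconds, the probe still home (z of probe_tip in the frame of socket below -0.027 m and horizontal distance between probe_tip and socket below 0.004 m and angle between the z axis of probe_tip and the z axis of timer, either way round below 0.1 rad and value of joint lever between 0.1 and 0.2 rad and contact force between the fingers and timer above 1 N), for 2 s.
At the end, for the whole second after the job is handed in: The probe is home in the socket (tip at least 27 mm deep, within 0.1 rad of upright); the fingers still hold the lever steady about half-way (0.10 to 0.20 rad: 8 to 16 of the pad's 24 mm) with over 1 N; jar, cups, caddy, topper and shaker are upright within 30 mm of their starts (all of step 2 and velocity of joint lever between -0.1 and 0.1 rad/s and angle between each of caddy, cup_egg, cup_empty, topper, shaker, jar's own z axis and vertical below 0.2 rad and distance of each of caddy, cup_egg, cup_empty, topper, shaker, jar from where it was at the start of the episode below 0.03 m); the arm keeps its last pose, push and grip.
It fails at once if the lever is pressed right down to its stop (value of joint lever above 0.28 rad).
It fails at once if the lever is pressed before the probe is in the socket (value of joint lever above 0.08 rad and (z of probe_tip in the frame of socket above -0.02 m or horizontal distance between probe_tip and socket above 0.006 m)).
It fails at once if the jar, a cup, the caddy, the topper or the shaker is shoved or knocked over (distance of any of caddy, cup_egg, cup_empty, topper, shaker, jar from where it was at the start of the episode above 0.03 m or angle between any of caddy, cup_egg, cup_empty, topper, shaker, jar's own z axis and vertical above 0.4 rad).
It also fails if it takes over 54 s, if anything falls off the work surface, if the arm or the gripper's body presses on something with over 40 N, if the wrist force passes 120 N, or if a joint passes its speed limit or range.

## Working session

There is one attempt and no reset: what is moved stays moved. The work goes in short steps, Python scripts to look and compute and a shell command to move; the robot and the scene stay as the last step left them, time stands still between calls to the robot, and variables do not carry over. Pictures are saved under pics/ and viewed, about 8 in all and at most 12, crops included, and the job is handed in when it is done.

```bash
mkdir -p pics; ls; cat > h.py <<'E'
import numpy as np, cv2
from cell import manip, imaging, workorder, models
from scipy.spatial.transform import Rotation as R
def rot(q): return R.from_quat([q[1],q[2],q[3],q[0]])
def proj(f,p):
    c=rot(f["orientation"]).inv().apply(np.asarray(p)-f["eye"]); 
    u=f["K"]@np.array([c[0],-c[1],-c[2]]); return u[:2]/u[2]
def ray(f,uv):
    d=np.linalg.inv(f["K"])@np.array([uv[0],uv[1],1.]); return rot(f["orientation"]).apply([d[0],-d[1],-d[2]])
def onz(f,uv,z):
    d=ray(f,uv); e=np.array(f["eye"]); return e+d*(z-e[2])/d[2]
def save(n,img): cv2.imwrite("pics/"+n+".png",cv2.cvtColor(img,cv2.COLOR_RGB2BGR))
E
python3 - <<'E'
from h import *
s=manip.observe(); print(s["t"],s["ee_pos"],s["ee_rot"],s["gripper_width"])
for n in("side","top"):
    f=imaging.grab_frame(n); save(n+"0",f["image"]); print(n,{k:v for k,v in f.items() if k!="image"})
    for t in["probe_grip","probe_tip","socket","timer","lever_pad","jar","caddy","cup_egg","cup_empty","topper","shaker"]:
        print(t,[(np.round(d["location"],3),round(d["score"],2),np.round(proj(f,d["location"]))) for d in models.spot_point(t,f)[:4]])
E
```

```text
pics
0.0 [ 0.25059633 -0.5723538   0.40382474] [-4.79504596e-04  8.37015826e-01 -5.47177953e-01 -7.51002075e-04] 0.08555120972300324
side {'K': array([[447.43689872,   0.        , 322.41636328],
       [  0.        , 447.43689872, 242.30002964],
       [  0.        ,   0.        ,   1.        ]]), 'eye': array([ 0.24475043, -0.77188103,  0.62949326]), 'orientation': array([ 0.85409443,  0.47181254, -0.10053323, -0.19444459]), 'shot': 1}
probe_grip [(array([ 0.402, -0.356,  0.054]), 0.77, array([304., 406.])), (array([ 0.5  , -0.307,  0.102]), 0.61, array([346., 342.])), (array([ 0.464, -0.411,  0.042]), 0.53, array([357., 424.])), (array([ 0.516, -0.401,  0.037]), 0.43, array([383., 408.]))]
probe_tip [(array([ 0.499, -0.304,  0.045]), 0.81, array([344., 365.])), (array([ 0.403, -0.352, -0.001]), 0.81, array([304., 426.])), (array([ 0.465, -0.413,  0.   ]), 0.62, array([357., 442.])), (array([ 0.522, -0.402,  0.003]), 0.58, array([385., 421.]))]
socket [(array([0.563, 0.02 , 0.06 ]), 0.62, array([303., 254.]))]
timer [(array([ 0.567, -0.023, -0.002]), 0.75, array([313., 285.]))]
leve
[... 1291 characters left out ...]
61, array([307., 262.]))]
timer [(array([ 0.557, -0.03 ,  0.001]), 0.72, array([328., 266.]))]
lever_pad [(array([ 0.534, -0.062,  0.099]), 0.6, array([342., 271.]))]
jar [(array([ 0.503, -0.302, -0.001]), 0.73, array([436., 284.])), (array([0.559, 0.024, 0.059]), 0.56, array([306., 263.]))]
caddy [(array([ 0.464,  0.353, -0.005]), 0.7, array([176., 305.]))]
cup_egg [(array([0.675, 0.286, 0.001]), 0.91, array([203., 222.]))]
cup_empty [(array([ 0.672, -0.276,  0.   ]), 0.85, array([423., 219.])), (array([ 0.464,  0.356, -0.001]), 0.56, array([174., 305.]))]
topper [(array([0.728, 0.094, 0.001]), 0.86, array([278., 200.]))]
shaker [(array([ 0.746, -0.106,  0.001]), 0.64, array([356., 192.]))]
```

```bash
python3 - <<'E'
import cv2
a=cv2.imread("pics/side0.png");b=cv2.imread("pics/top0.png")
cv2.imwrite("pics/a.png",cv2.resize(a[230:460,220:480],(780,600),interpolation=3)[:600,:800])
cv2.imwrite("pics/b.png",cv2.resize(b[160:370,250:520],(771,600),interpolation=2))
E
```

```text
(no output)
```

View pics/a.png

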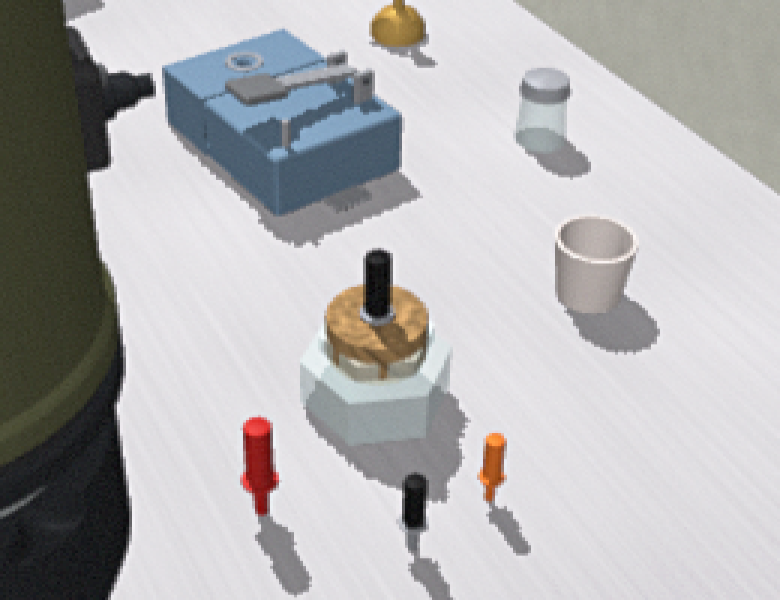

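View pics/b.png

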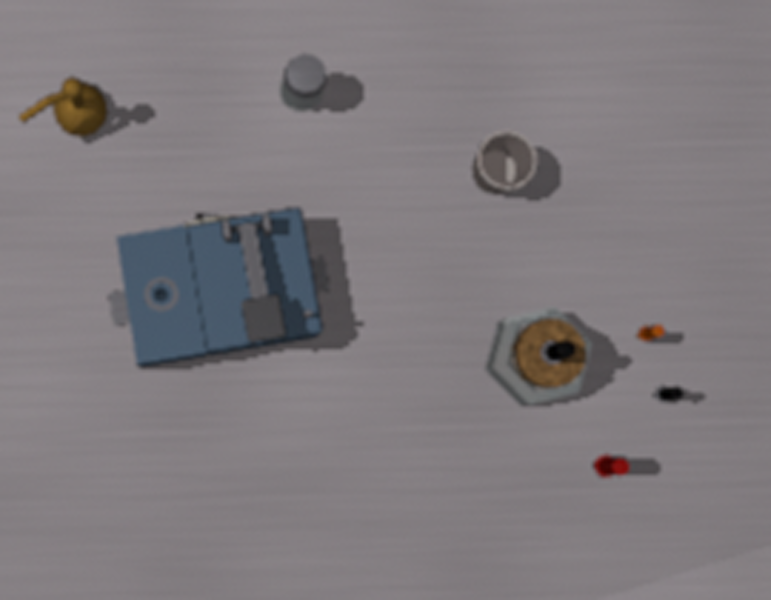

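Candidates for the probe (side-image pixels): black in the cork (346,338), small black on the sill (357,424), red (304,406) and orange (384,410). The black one in the cork fits: it is not orange or red, it is the larger black one, and it stands in the jar's cork at about z 0.103. The enlarged crop confirms this. The timer lever is at rest, with the socket ring at side (302,254) and top (306,263).

Next I refine the grip, socket and pad positions.

```bash
cat >> h.py <<'E'
def tri(fs,uvs):
    A=np.zeros((3,3));b=np.zeros(3);D=[]
    for f,u in zip(fs,uvs):
        d=ray(f,u);d/=np.linalg.norm(d);P=np.eye(3)-np.outer(d,d);A+=P;b+=P@f["eye"]
    return np.linalg.solve(A,b)
def blob(mask,near,r):
    m=np.zeros_like(mask,np.uint8);x,y=map(int,near);m[y-r:y+r+1,x-r:x+r+1]=1
    m=(mask&(m>0)).astype(np.uint8)
    n,l,s,c=cv2.connectedComponentsWithStats(m); 
    k=1+np.argmax(s[1:,4]); return c[k],s[k],l==k
def move(p,yaw):
    """rows numbers for TCP goal p, tool down, jaw yaw (deg)"""
    s=manip.observe();r=rot(s["ee_rot"])
    g=R.from_matrix(np.array([[np.cos(yaw),np.sin(yaw),0],[np.sin(yaw),-np.cos(yaw),0],[0,0,-1]]).astype(float))
    print("shift",np.round(r.inv().apply(np.array(p)-s["ee_pos"])/.5,4),"turn",np.round((r.inv()*g).as_rotvec()/np.pi,4))
E
python3 - <<'E'
from h import *
F={n:imaging.grab_frame(n) for n in("side","top")}
G={}
for n,g,so in(("side",(346,339),(302,252)),("top",(446,283),(306,263))):
    im=F[n]["image"].astype(int);v=im.max(2)
    c,s,m=blob(v<60,g,20);G[n]=c;print(n,"grip",c,s)
    x,y=so;print(n,"sock patch\n",v[y-6:y+7,x-8:x+9])
    hsv=cv2.cvtColor(F[n]["image"],cv2.COLOR_RGB2HSV)
    blue=(hsv[...,0]>95)&(hsv[...,0]<120)&(hsv[...,1]>70)
    c,s,m=blob(blue,so,90);cn,_=cv2.findContours(m.astype(np.uint8),0,2);h=cv2.convexHull(max(cn,key=cv2.contourArea))
    q=cv2.approxPolyDP(h,4,True)[:,0];print("blue poly",[(tuple(p.tolist()),np.round(onz(F[n],p,.06)[:2],3)) for p in q])
print("tri grip",tri([F["side"],F["top"]],[G["side"],G["top"]]))
for n in F: print(n,"grip at .103",onz(F[n],G[n],.103))
E
```

```text
side grip [345.48453608 338.5       ] [342 326   8  26 194]
side sock patch
 [[234 234 231 230 224 209 196 191 192 190 187 192 191 189 194 193 189]
 [232 226 214 204 196 192 190 193 189 193 192 191 193 193 190 192 191]
 [209 192 191 190 192 191 195 193 190 192 191 191 190 192 189 192 194]
 [193 192 190 193 194 194 193 195 191 194 190 192 193 189 192 194 189]
 [195 191 195 194 189 186 184 183 186 182 188 194 192 191 189 194 190]
 [192 193 192 179 171 167 169 164 163 169 173 185 193 194 192 191 191]
 [193 192 187 141 136 177 167 168 177 185 177 176 187 193 191 193 190]
 [193 185 193 172 168 139 131 141 143 169 190 195 185 178 191 194 195]
 [186 151 184 192 167 120 106 122 133 155 187 190 175 147 192 196 193]
 [191 161 172 186 186 164 147 153 165 168 182 180 169 165 192 193 194]
 [197 190 174 168 179 187 185 188 176 171 165 160 192 196 195 196 194]
 [196 195 194 191 181 180 171 163 142 175 191 190 190 190 188 189 197]
 [195 196 198 194 196 197 197 190 186 188 185 165 160 156 148 155 185]]
blue poly [((315, 242), array([0.608, 0.054])), ((352, 273), array([ 0.627, -0.094])), ((352, 293),
[... 800 characters left out ...]
02 105 104  98  90  86  91 100 105 107 105 106 107 107]
 [108 108 105 104 105 106 107 105 102 104 107 106 106 107 107 107 107]
 [107 107 107 106 106 107 105 105 105 105 105 105 106 107 108 107 107]
 [107 107 108 108 107 107 106 106 105 105 106 106 107 107 107 107 106]
 [107 107 108 108 108 107 107 107 106 106 108 107 106 107 108 107 106]]
blue poly [((326, 238), array([ 0.618, -0.026])), ((333, 243), array([ 0.606, -0.043])), ((342, 280), array([ 0.515, -0.063])), ((299, 287), array([0.501, 0.041])), ((292, 243), array([0.608, 0.056]))]
tri grip [ 0.50118665 -0.30295119  0.10570032]
side grip at .103 [ 0.50240059 -0.30050944  0.103     ]
top grip at .103 [ 0.5014484  -0.30365291  0.103     ]
```

```bash
python3 - <<'E'
from h import *
F={n:imaging.grab_frame(n) for n in("side","top")}
print("sock top",onz(F["top"],(306.2,262.6),.06),"side",onz(F["side"],(301.2,253.8),.06))
# ring/ellipse: less-saturated ring pixels near socket
for n,(x,y) in(("top",(306,263)),("side",(301,254))):
    p=cv2.cvtColor(F[n]["image"],cv2.COLOR_RGB2HSV)[y-9:y+10,x-12:x+13,1].astype(int);m=(p<75)
    ys,xs=np.nonzero(m&(np.hypot(*np.mgrid[-9:10,-12:13])<9));print(n,np.median(p),len(xs),[xs.min()+x-12,xs.max()+x-12,ys.min()+y-9,ys.max()+y-9] if len(xs) else "")
    for t in("socket","lever_pad"): print(t,[d["location"] for d in models.spot_point(t,F[n])[:1]])
move((.5017,-.3025,.258+.08),np.deg2rad(7))
E
```

```text
sock top [0.55913773 0.02268838 0.06      ] side [0.55857311 0.02208285 0.06      ]
top 81.0 111 [np.int64(300), np.int64(312), np.int64(256), np.int64(269)]
socket [[0.5603, 0.0219, 0.0615]]
lever_pad []
side 76.0 135 [np.int64(295), np.int64(309), np.int64(246), np.int64(262)]
socket [[0.5606, 0.0186, 0.0577]]
lever_pad [[0.5344, -0.0625, 0.0952]]
shift [-0.2932 -0.6764  0.1334] turn [-0.      0.     -0.4075]
```

```bash
python3 -m creep '-0.293 -0.676 0.133 0 0 -0.4075 0;-0.293 -0.676 0.133 0 0 -0.4075 0;-0.293 -0.676 0.133 0 0 -0.4075 0;-0.293 -0.676 0.133 0 0 -0.4075 0;-0.293 -0.676 0.133 0 0 -0.4075 0;-0.293 -0.676 0.133 0 0 -0.4075 0;-0.293 -0.676 0.133 0 0 -0.4075 0;-0.293 -0.676 0.133 0 0 -0.4075 0;-0.293 -0.676 0.133 0 0 -0.4075 0;-0.293 -0.676 0.133 0 0 -0.4075 0;-0.293 -0.676 0.133 0 0 -0.4075 0;-0.293 -0.676 0.133 0 0 -0.4075 0' 40
python3 - <<'E'
from h import *
s=manip.observe();print(np.round(s["joint_velocities"],3))
move((.5017,-.3025,.258),np.deg2rad(7))
E
```

```text
t: 2.6
ee_pos: [0.5021, -0.302, 0.3379]
ee_rot: [-0.0, 0.998, 0.063, -0.0]
wrist_force: [-0.3, -0.8, 1.3]
gripper_width: 0.0855
[ 0.018 -0.01   0.031 -0.    -0.013 -0.003 -0.068]
shift [-0.0009  0.001   0.1598] turn [-0.0002  0.      0.001 ]
```

```bash
python3 -m creep '0 0.001 0.05 0 0 0 0;0 0.001 0.09 0 0 0 0;0 0.001 0.13 0 0 0 0;0 0.001 0.16 0 0 0 0;0 0.001 0.16 0 0 0 0;0 0.001 0.16 0 0 0 0.3;0 0.001 0.16 0 0 0 0.6;0 0.001 0.16 0 0 0 1;0 0.001 0.16 0 0 0 1;0 0.001 0.16 0 0 0 1;0 0.001 0.16 0 0 0 1;0 0.001 0.16 0 0 0 1' 40
python3 - <<'E'
from h import *
for n in("side","top"):
    f=imaging.grab_frame(n); save(n+"1",f["image"])
    if n=="side": cv2.imwrite("pics/c.png",cv2.resize(cv2.cvtColor(f["image"][270:420,260:440],4),(720,600),interpolation=2))
print([ (d["location"],d["score"]) for d in models.spot_point("jar",f)[:2]])
E
```

```text
t: 3.6
ee_pos: [0.5017, -0.3033, 0.2589]
ee_rot: [0.0, 0.998, 0.061, 0.0]
wrist_force: [-0.9, 0.5, 4.7]
gripper_width: 0.0138
[([0.5069, -0.3015, 0.0023], 0.56)]
```

View pics/c.png

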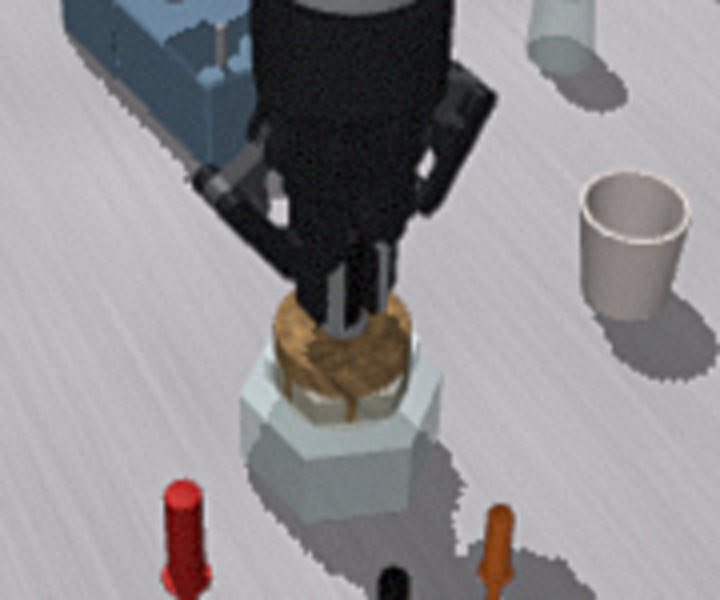

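The image shows the fingers closed on the black grip just above the collar, at about (345,290) in the crop, with the jar undisturbed. Now I lift straight up.

```bash
python3 -m creep '0 0 -0.01 0 0 0 1;0 0 -0.02 0 0 0 1;0 0 -0.035 0 0 0 1;0 0 -0.055 0 0 0 1;0 0 -0.08 0 0 0 1;0 0 -0.11 0 0 0 1;0 0 -0.14 0 0 0 1;0 0 -0.17 0 0 0 1;0 0 -0.2 0 0 0 1;0 0 -0.2 0 0 0 1' 60
python3 - <<'E'
from h import *
F={n:imaging.grab_frame(n) for n in("side","top")}
s=manip.observe();print("ee",s["ee_pos"],s["gripper_width"])
for n in F:
    f=F[n];save(n+"2",f["image"])
    for t in("probe_tip","probe_grip","jar"): print(n,t,[(np.round(d["location"],3),round(d["score"],2)) for d in models.spot_point(t,f)[:4]])
p=proj(F["side"],s["ee_pos"]-np.array([0,0,.21]));print("expected tip px",p)
x,y=map(int,p);cv2.imwrite("pics/d.png",cv2.resize(cv2.cvtColor(F["side"]["image"][y-60:y+90,x-90:x+90],4),(720,600),interpolation=2))
move((.5595,.0215,.36),np.deg2rad(7.0))
E
```

```text
t: 4.58
ee_pos: [0.5024, -0.3031, 0.3619]
ee_rot: [0.001, 0.998, 0.061, 0.002]
wrist_force: [0.9, 0.0, -0.3]
gripper_width: 0.0137
ee [ 0.50161665 -0.30317239  0.35901825] 0.013679751537089845
side probe_tip [(array([ 0.405, -0.35 , -0.   ]), 0.73), (array([ 0.521, -0.404,  0.003]), 0.66), (array([ 0.502, -0.305,  0.148]), 0.6), (array([ 0.466, -0.412,  0.002]), 0.49)]
side probe_grip [(array([ 0.501, -0.306,  0.208]), 0.77), (array([ 0.403, -0.356,  0.053]), 0.76), (array([ 0.514, -0.398,  0.039]), 0.68), (array([ 0.464, -0.412,  0.045]), 0.63)]
side jar [(array([ 0.499, -0.304, -0.004]), 0.75), (array([0.675, 0.288, 0.003]), 0.35)]
top probe_tip [(array([ 0.407, -0.35 , -0.003]), 0.6), (array([ 0.501, -0.304,  0.148]), 0.58)]
top probe_grip [(array([ 0.502, -0.303,  0.207]), 0.49), (array([ 0.407, -0.354,  0.056]), 0.42)]
top jar [(array([ 0.504, -0.306, -0.   ]), 0.73)]
expected tip px [346.29108655 318.49248777]
shift [ 0.1944 -0.6304 -0.0047] turn [-0.0003  0.0003  0.    ]
```

View pics/d.png

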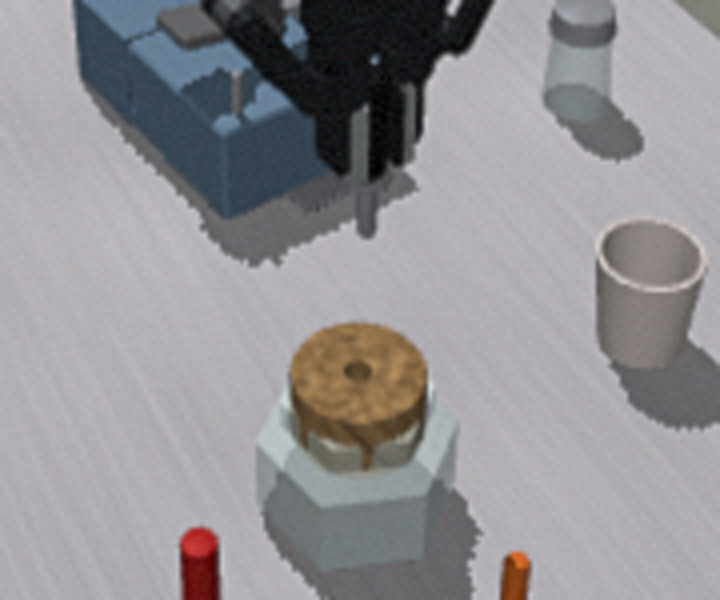

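The probe is out and upright, tip at crop (367,235). The jar is standing with an empty cork hole at crop (357,370). Next stop is over the socket.

```bash
python3 -m creep '0.03 -0.09 0 0 0 0 1;0.055 -0.17 0 0 0 0 1;0.08 -0.25 0 0 0 0 1;0.105 -0.33 0 0 0 0 1;0.13 -0.41 0 0 0 0 1;0.15 -0.49 0 0 0 0 1;0.17 -0.56 0 0 0 0 1;0.194 -0.63 0 0 0 0 1;0.194 -0.63 0.02 0 0 0 1;0.194 -0.63 0.04 0 0 0 1;0.194 -0.63 0.05 0 0 0 1;0.194 -0.63 0.05 0 0 0 1' 60
python3 - <<'E'
from h import *
f=imaging.grab_frame("side");s=manip.observe();save("side3",f["image"])
for t in("probe_tip","socket"): print(t,[(np.round(d["location"],3),round(d["score"],2)) for d in models.spot_point(t,f)[:4]])
print("ee",s["ee_pos"],s["gripper_width"]);p=proj(f,s["ee_pos"]-np.array([0,0,.21]));print("exp tip",p, "sock",proj(f,(.5595,.0215,.06)))
x,y=map(int,p);print(x-50,y-40);cv2.imwrite("pics/e.png",cv2.resize(cv2.cvtColor(f["image"][y-40:y+60,x-50:x+70],4),(720,600),interpolation=2))
move((.5595,.0215,.24),np.deg2rad(7.0))
E
```

```text
t: 5.98
ee_pos: [0.559, 0.0196, 0.3313]
ee_rot: [0.0, 0.998, 0.06, -0.002]
wrist_force: [0.4, -0.4, 0.1]
gripper_width: 0.0132
probe_tip [(array([ 0.679,  0.286, -0.001]), 0.73), (array([0.557, 0.021, 0.119]), 0.57), (array([ 0.467, -0.413,  0.003]), 0.55), (array([ 0.406, -0.351, -0.   ]), 0.55)]
socket [(array([0.56 , 0.022, 0.06 ]), 0.89)]
ee [0.55924751 0.01948238 0.33212205] 0.013412068709937464
exp tip [300.89812459 230.9664989 ] sock [301.67220928 253.82723598]
250 190
shift [ 0.0003 -0.0034  0.1864] turn [ 0.0001  0.0001 -0.0007]
```

View pics/e.png

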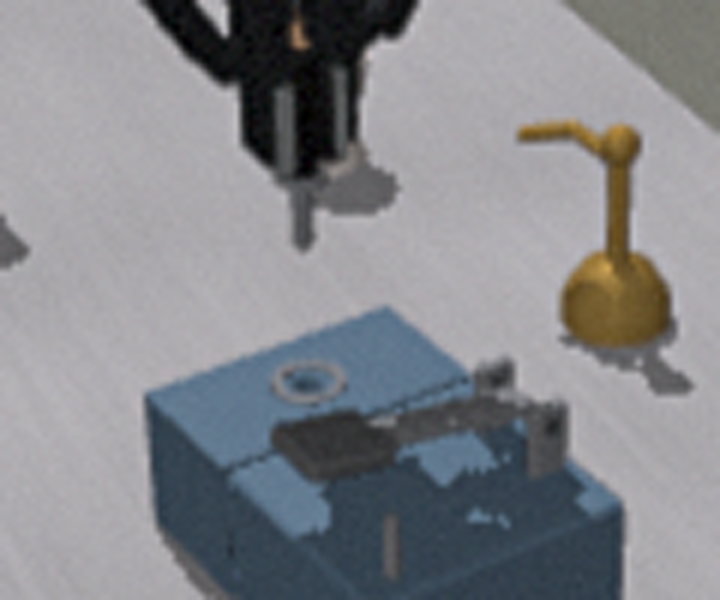

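```bash
python3 -m creep '0 -0.004 0.03 0 0 0 1;0 -0.004 0.06 0 0 0 1;0 -0.004 0.09 0 0 0 1;0 -0.004 0.105 0 0 0 1;0 -0.004 0.105 0 0 0 1;0 -0.004 0.105 0 0 0 1' 60
python3 - <<'E'
from h import *
f=imaging.grab_frame("side");g=imaging.grab_frame("top");s=manip.observe()
print("ee",s["ee_pos"],s["wrist_force"]);move((.5595,.0215,.24),np.deg2rad(7.0))
x,y=map(int,proj(f,(.5595,.0215,.06)));print(x-24,y-24)
cv2.imwrite("pics/f.png",cv2.resize(cv2.cvtColor(f["image"][y-24:y+16,x-24:x+24],4),(720,600),interpolation=2))
E
```

```text
t: 6.63
ee_pos: [0.5594, 0.0228, 0.281]
ee_rot: [-0.0, 0.998, 0.061, -0.0]
wrist_force: [-0.6, -0.2, 0.1]
gripper_width: 0.0135
ee [0.55963114 0.0231592  0.28164765] [ 0.12268111  0.56636714 -0.41679905]
shift [-0.0008  0.0033  0.0833] turn [ 0.     -0.0005 -0.0001]
277 229
```

View pics/f.png

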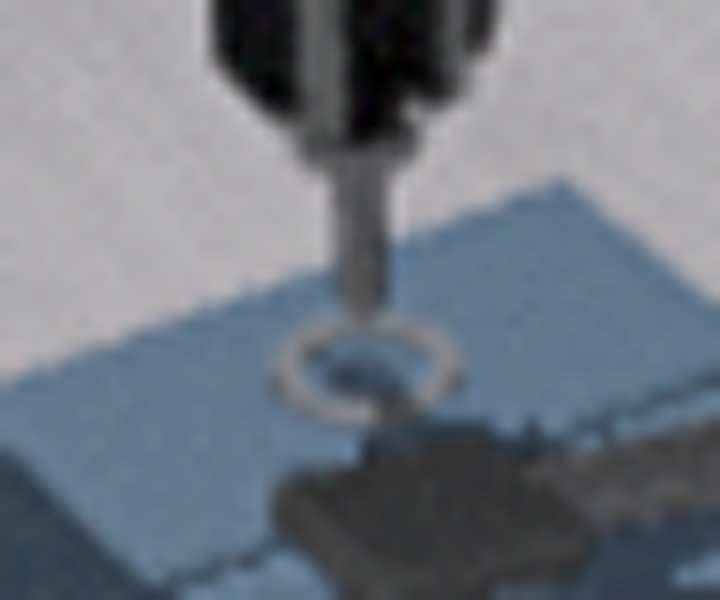

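Tip at crop (366,315), directly over the ring centre (367,371). I insert gently.

```bash
python3 -m creep '0 0.002 0.012 0 0 0 1;0 0.002 0.022 0 0 0 1;0 0.002 0.028 0 0 0 1;0 0.002 0.034 0 0 0 1;0 0.002 0.04 0 0 0 1;0 0.002 0.046 0 0 0 1;0 0.002 0.046 0 0 0 1' 60
```

```text
t: 7.32
ee_pos: [0.5592, 0.0222, 0.257]
ee_rot: [-0.0, 0.998, 0.061, -0.001]
wrist_force: [-0.1, 0.2, -0.4]
gripper_width: 0.0135
```

```bash
python3 -m creep '0 0 0.008 0 0 0 1;0 0 0.016 0 0 0 1;0 0 0.022 0 0 0 1;0 0 0.028 0 0 0 1;0 0 0.032 0 0 0 1;0 0 0.036 0 0 0 1;0 0 0.036 0 0 0 1;0 0 0.036 0 0 0 1' 60
```

```text
t: 7.98
ee_pos: [0.5592, 0.0224, 0.2408]
ee_rot: [0.0, 0.998, 0.061, 0.0]
wrist_force: [-4.7, -1.4, 13.8]
gripper_width: 0.0136
```

```bash
python3 -m creep '0 0 -0.002 0 0 0 1;0 0 -0.002 0 0 0 0.7;0 0 -0.002 0 0 0 0.5;0 0 -0.002 0 0 0 0.5;0 0 -0.002 0 0 0 0.5;0 0 -0.002 0 0 0 0.5;0 0 -0.03 0 0 0 0.5;0 0 -0.07 0 0 0 0.5;0 0 -0.12 0 0 0 0.5;0 0 -0.17 0 0 0 0.5;0 0 -0.2 0 0 0 0.5;0 0 -0.2 0 0 0 0.5' 60
python3 - <<'E'
from h import *
F={n:imaging.grab_frame(n) for n in("side","top")};f=F["side"];s=manip.observe()
for n in F:
  for t in("probe_tip","probe_grip","socket","lever_pad"): print(n,t,[(np.round(d["location"],3),round(d["score"],2)) for d in models.spot_point(t,F[n])[:4]])
x,y=map(int,proj(f,(.5595,.0215,.06)));print(x-40,y-40)
cv2.imwrite("pics/g.png",cv2.resize(cv2.cvtColor(f["image"][y-40:y+60,x-50:x+70],4),(720,600),interpolation=2))
yaw=np.deg2rad(7.0);sk=np.array([.5592,.0222]);c,d=np.cos(yaw),np.sin(yaw);pad=sk+np.array([[c,-d],[d,c]])@[-.038,-.08];print("pad from socket",pad)
move((pad[0],pad[1],.34),yaw)
E
```

```text
t: 8.98
ee_pos: [0.5602, 0.0228, 0.343]
ee_rot: [-0.0, 0.998, 0.061, 0.003]
wrist_force: [0.5, 0.4, 0.7]
gripper_width: 0.0426
side probe_tip [(array([ 0.52 , -0.4  ,  0.004]), 0.7), (array([ 0.465, -0.413,  0.   ]), 0.67), (array([0.559, 0.024, 0.029]), 0.59)]
side probe_grip [(array([ 0.405, -0.356,  0.054]), 0.88), (array([ 0.466, -0.409,  0.044]), 0.76), (array([0.558, 0.021, 0.086]), 0.55), (array([ 0.518, -0.398,  0.04 ]), 0.49)]
side socket [(array([0.563, 0.021, 0.06 ]), 0.57), (array([0.677, 0.285, 0.001]), 0.34)]
side lever_pad [(array([ 0.534, -0.062,  0.098]), 0.9)]
top probe_tip [(array([ 0.518, -0.399, -0.001]), 0.53), (array([ 0.407, -0.352, -0.002]), 0.51), (array([ 0.467, -0.406, -0.001]), 0.43)]
top probe_grip [(array([ 0.408, -0.354,  0.054]), 0.53), (array([ 0.522, -0.398,  0.041]), 0.49), (array([ 0.468, -0.408,  0.044]), 0.48)]
top socket []
top lever_pad []
261 213
pad from socket [ 0.53123279 -0.06183473]
shift [-0.0763  0.1601 -0.0017] turn [-0.0001  0.0003  0.    ]
```

View pics/g.png

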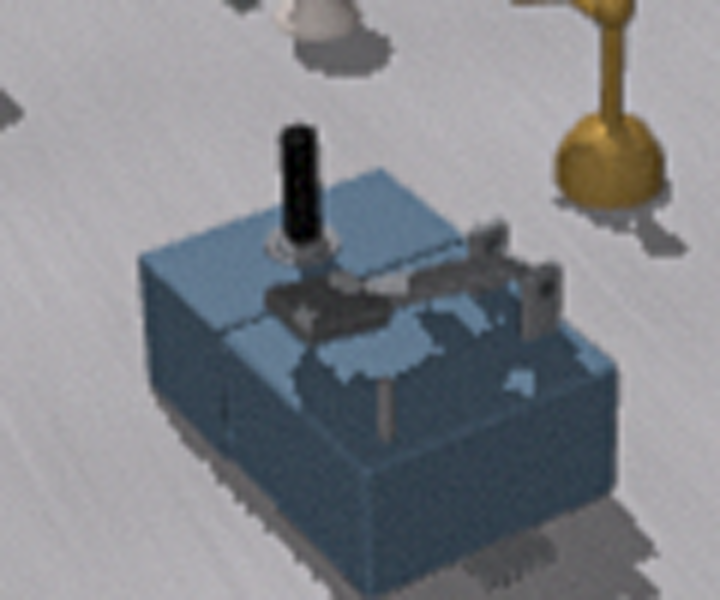

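The probe is home: collar on the timer top at crop (303,245), grip z 0.086, and the lever is still nose-up. Now I shut the fingers and move over the pad.

```bash
python3 -m creep '-0.03 0.06 0 0 0 0 1;-0.055 0.12 0 0 0 0 1;-0.073 0.16 0 0 0 0 1;-0.073 0.16 0 0 0 0 1;-0.073 0.16 0.04 0 0 0 1;-0.073 0.16 0.08 0 0 0 1;-0.073 0.16 0.1 0 0 0 1;-0.073 0.16 0.11 0 0 0 1;-0.073 0.16 0.11 0 0 0 1;-0.073 0.16 0.11 0 0 0 1' 60
python3 - <<'E'
from h import *
f=imaging.grab_frame("side");s=manip.observe();print(s["ee_pos"],s["gripper_width"],s["wrist_force"])
x,y=map(int,proj(f,(.533,-.062,.0965)))
cv2.imwrite("pics/k.png",cv2.resize(cv2.cvtColor(f["image"][y-40:y+40,x-40:x+56],4),(720,600),interpolation=2))
move((.533,-.062,.2575),np.deg2rad(7.5))
E
```

```text
t: 10.32
ee_pos: [0.5332, -0.0612, 0.285]
ee_rot: [-0.0, 0.998, 0.061, 0.0]
wrist_force: [-0.9, 0.1, 0.9]
gripper_width: -0.0001
[ 0.5332811  -0.06124197  0.28535645] -0.00026217513225397 [ 0.18458729 -0.11807293 -0.6808623 ]
shift [-0.0008  0.0014  0.0557] turn [ 0.     -0.0003 -0.0026]
```

View pics/k.png

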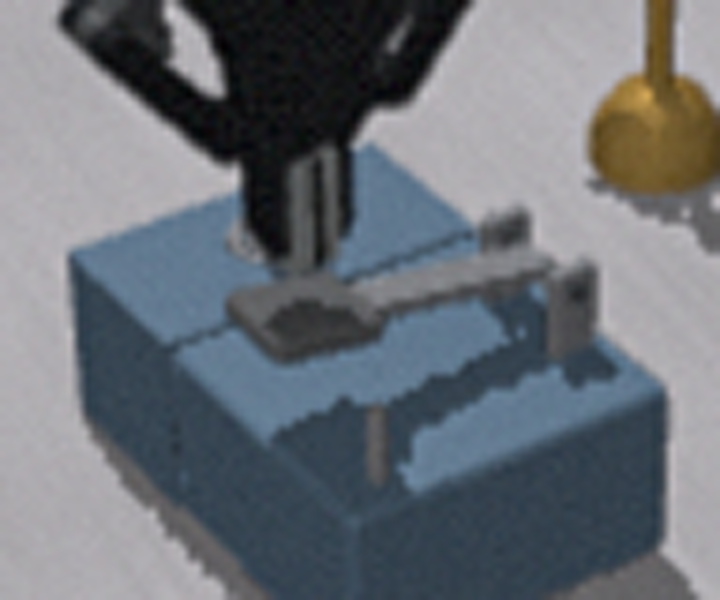

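Fingertips are centred over the pad, still clear of it at crop (305,270). I press down in small steps.

```bash
python3 -m creep '0 0 0.012 0 0 0 1;0 0 0.022 0 0 0 1;0 0 0.03 0 0 0 1;0 0 0.036 0 0 0 1;0 0 0.042 0 0 0 1;0 0 0.042 0 0 0 1;0 0 0.042 0 0 0 1' 60
python3 - <<'E'
from h import *
for i in range(6): 
    imaging.grab_frame("side");s=manip.observe();print(s["ee_pos"],s["wrist_force"])
E
```

```text
t: 10.95
ee_pos: [0.5326, -0.0617, 0.2636]
ee_rot: [0.0, 0.998, 0.061, -0.0]
wrist_force: [-2.7, -0.8, 3.8]
gripper_width: 0.0
[ 0.5327291  -0.06164066  0.26375944] [-2.59915597 -0.80381502  4.34090832]
[ 0.53281389 -0.0616363   0.26383441] [-1.88344616  0.69626099  4.30288628]
[ 0.53283745 -0.06163443  0.26388459] [-3.07492641  0.14041245  3.81818577]
[ 0.53284081 -0.06162707  0.26384431] [-2.82748544 -0.60621828  3.97145365]
[ 0.5328105  -0.06162404  0.26384124] [-2.66701756 -0.15736768  4.20574858]
[ 0.53281958 -0.06164458  0.26381783] [-2.85449195  0.08879996  3.74800766]
```

Depth and spring force agree: 5.7 mm down at about 4.1 N. The remaining travel is 6.3 mm.

```bash
python3 -m creep '0 0 0.004 0 0 0 1;0 0 0.008 0 0 0 1;0 0 0.011 0 0 0 1;0 0 0.013 0 0 0 1;0 0 0.013 0 0 0 1;0 0 0.013 0 0 0 1;0 0 0.013 0 0 0 1' 60
python3 - <<'E'
from h import *
W=[]
for i in range(6): 
    f=imaging.grab_frame("side");s=manip.observe();W.append(s["wrist_force"])
print(s["ee_pos"],np.mean(W,0))
for t in("lever_pad","probe_grip","probe_tip"):print(t,[np.round(d["location"],3) for d in models.spot_point(t,f)[:4]])
x,y=map(int,proj(f,(.533,-.062,.0965)))
cv2.imwrite("pics/m.png",cv2.resize(cv2.cvtColor(f["image"][y-40:y+40,x-40:x+56],4),(720,600),interpolation=2))
E
```

```text
t: 11.83
ee_pos: [0.5328, -0.0616, 0.2574]
ee_rot: [0.0, 0.998, 0.061, -0.0]
wrist_force: [-3.3, -1.0, 6.0]
gripper_width: 0.0001
[ 0.53281982 -0.0616413   0.25738781] [-3.45867762 -0.59611143  6.26395273]
lever_pad [array([ 0.533, -0.061,  0.082])]
probe_grip [array([ 0.402, -0.358,  0.056]), array([ 0.515, -0.398,  0.037]), array([ 0.501, -0.311, -0.003]), array([ 0.468, -0.406,  0.04 ])]
probe_tip [array([ 0.403, -0.351,  0.002]), array([ 0.464, -0.411,  0.002]), array([ 0.521, -0.399,  0.004]), array([ 0.73 ,  0.09 , -0.002])]
```

View pics/m.png

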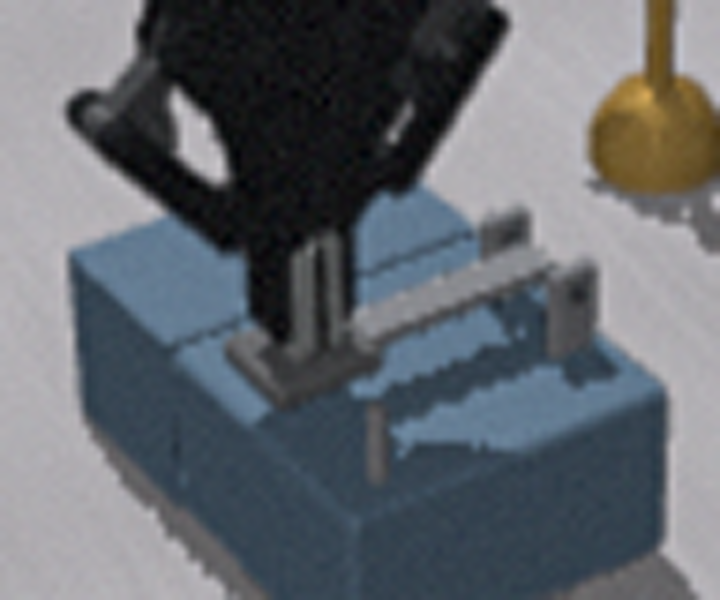

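The lever lies level with the fingers on its pad: tip z 0.0844 against the post's 0.0845, and 6.3 N. I hold for 3 s and more.

```bash
for i in 1 2 3 4; do python3 -m creep '0 0 0 0 0 0 1;0 0 0 0 0 0 1;0 0 0 0 0 0 1;0 0 0 0 0 0 1;0 0 0 0 0 0 1;0 0 0 0 0 0 1;0 0 0 0 0 0 1;0 0 0 0 0 0 1;0 0 0 0 0 0 1;0 0 0 0 0 0 1;0 0 0 0 0 0 1;0 0 0 0 0 0 1' 60; done
python3 - <<'E'
from h import *
f=imaging.grab_frame("top");print([(t,np.round(models.spot_point(t,f)[0]["location"],3)) for t in("jar","caddy","cup_egg","cup_empty","topper","shaker") if models.spot_point(t,f)])
s=manip.observe();print(s["t"],s["ee_pos"],s["wrist_force"]);print(workorder.job_done())
E
```

```text
t: 13.28
ee_pos: [0.5328, -0.0616, 0.2574]
ee_rot: [0.0, 0.998, 0.061, 0.0]
wrist_force: [-2.3, -0.5, 6.8]
gripper_width: -0.0001
t: 14.28
ee_pos: [0.5328, -0.0616, 0.2574]
ee_rot: [0.0, 0.998, 0.061, -0.0]
wrist_force: [-2.2, -1.0, 5.3]
gripper_width: 0.0001
t: 15.28
ee_pos: [0.5328, -0.0616, 0.2574]
ee_rot: [0.0, 0.998, 0.061, 0.0]
wrist_force: [-3.7, 0.2, 5.6]
gripper_width: -0.0002
t: 16.28
ee_pos: [0.5328, -0.0616, 0.2574]
ee_rot: [0.0, 0.998, 0.061, -0.0]
wrist_force: [-2.8, -0.6, 6.2]
gripper_width: -0.0004
[('jar', array([ 0.501, -0.303,  0.002])), ('caddy', array([ 0.464,  0.355, -0.001])), ('cup_egg', array([0.679, 0.286, 0.002])), ('cup_empty', array([ 0.672, -0.279,  0.   ])), ('topper', array([0.732, 0.094, 0.001])), ('shaker', array([ 0.748, -0.107,  0.001]))]
16.9333 [ 0.53281695 -0.06160078  0.25739492] [-3.76802607 -1.37246049  5.84465085]
the job is handed in; nothing more can be done
None
```

I moved the larger black probe from the jar's cork into the timer's socket, then pressed the lever half-way. I held it there for over 4 s with the fingers shut and handed the job in at 16.9 s, still holding.

**Probe:** after I let go of it, the grip measured z 0.086 (0.085 is fully home). The picture showed the collar on the timer's top and the probe upright. I did not see it again after pressing: the gripper hid it in the last side pictures, where the network found only other things.

**Lever:** the fingertips stood at z 0.0844, against 0.0845 for the top of the post, and pushed down with about 6 N. The last picture showed the lever level. The network put the pad at 0.082, about 2 mm lower, which is within its error and still inside the allowed range.

**Everything else:** in the final top picture the jar, cups, caddy, topper and shaker were all within about 4 mm of where they started, which is the accuracy of the measurement.

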